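Moisture reading on a boxed plaster mould

ROBOT

A 6-joint arm with a two-finger parallel gripper is mounted at the origin on the work surface. World frame = base frame: x ahead of the robot, y to its left, z up, the work surface at z = 0. Lengths are in m, angles in rad, forces in N, time in s.
With the tool pointing down it reaches from about 0.375 to 0.975 m from the base axis. Payload 3.8 kg.
Tool frame: the origin (TCP) lies on the centre line of the jaws, within the pads' length; the fingertips stand manip.tcp_to_tips ahead of it and the grasp point (between the pads) lies 3 mm ahead of it (manip.tcp_to_tips is the distance from the TCP to the fingertips, in m); z points along the fingers, y is the line along which they close (so a half turn about z gives the same grasp; the last joint's range is limited). The gripper opens to 88 mm and grips with 3 to 60 N. Pads are 18 mm wide; open, the fingers measure 123 mm over their backs; the gripper's body (75 mm by 187 mm) begins 45 mm behind the grasp point.
Start: joints at [-1.318, 0.264, 1.604, -0, 1.274, -0.037], TCP at [0.193, -0.647, 0.261] pointing down, gripper open.
Joint ranges: [-2.63, 2.63], [-0.94, 2.18], [0.31, 2.57], [-1.31, 4.45], [0, 2.66], [-2.55, 2.55]. Speed limits (rad/s): [2.57, 2.57, 3.14, 3.14, 3.14, 3.14].

INTERFACE

Orientations are given as [roll, pitch, yaw] about the fixed x, y, z axes, in that order (R = Rz(yaw) Ry(pitch) Rx(roll)).
In Python, from bench import state, vision, order, manip gives the robot as it stands. The module is installed in compiled form; this text tells all that it offers.
- The arm moves only by the tool jog_arm, never from a script. Its argument "deltas" is a list of rows, each an object of numbers: "x", "y", "z": the shift along the world's x, y, z in mm; "wx", "wy", "wz": the turn, a rotation vector about the world's x, y, z in rad. In form: [{"x": .., "y": .., "z": .., "wx": .., "wy": .., "wz": ..}, ...]. A call has 1 to 12 rows; each row shifts and turns the commanded pose from where the row before left it; what a row does not reach is not made up. A row lasts 1/10 s, in which the tool goes at most 50 mm and 8.59 degrees, less where a joint would pass 70% of its speed; a pose out of reach is approached as far as the arm can. A call is refused whole if a number of a shift passes 50 or a number of a turn 0.15, either way. A call with a gripper value outside its range is refused whole. "claw" is the finger opening in mm, from 0 to 88.1, set as the call begins (left out, the last holds). The fingers move at their own pace and stop on an object; "newtons" is the grip in N (left out, the last holds). Time passes only in rows, so rows that do not move let the fingers close. It gives the time, the measured TCP pose, the force, the opening and the grip force at its end, in the units of the state.
- state(): the state, without advancing time (a new reading comes with each control period).
- vision.get_image(name): name is "side" or "top" or "wrist"; returns a dict with "img" (384x512x3 uint8, red, green, blue), "K" (3x3 intrinsics, pixels), "T" (4x4, takes a point from camera to world coordinates). Camera axes: x right, y down, z forward; pixel columns grow to the right and rows downward; lengths in m; the calibration is good to about 2 mm. A picture is of the moment at which its call begins. There is no depth.
- order.hand_in(): hands the job in; it is judged then, once.
Trained networks look in a picture, given as the dict that the camera call returned (one of the last four; its "shot" number tells which), for a name from the list of things; names that differ only in an ending like _2 or _b are one class to them, and where a whole thing is asked for, a point or a joint stands for the part that bears it (a point fixed in the world has none). Each returns a list of dicts, best first, with "score" (0 to 1); they miss things now and then, are a little off and sometimes report something else, mostly with a low value. They report only what shows in the picture. A call takes as long as a camera call. They do not tell look-alikes from the thing itself.
- vision.cut_out(picture, name): "pixels" (384x512 bool, what is visible of it) and "centre" ([column, row] as shares, 0 to 1, of the picture: columns of its width, rows of its height, amid what is visible of it).
- vision.spot_point(picture, name): "centre" ([column, row] as shares, 0 to 1, of the picture: columns of its width, rows of its height: a listed point, or the origin of a listed thing).
The state is a dict: "t": time; "joints": joint angles; "dq": joint speeds; "joint_torque": joint torques, N m; "tcp_pos": TCP position; "tcp_rot": TCP orientation; "ft_force": force on the tool from outside, world axes, zero at the start; "moment": the same for the moment, N m; "grip_width": finger opening in m; "grasp_force": force on a finger pad.
Only numpy, scipy, OpenCV 4.12 (cv2) and the standard library are available. Lean on these libraries where they do the work, as an engineer would, in place of code of your own. Each camera call takes 0.05 s, during which the arm holds its last target. There are 200 camera calls.

TASK

Swing both half-open carton flaps well back past upright, so that the plaster mould inside is exposed. Then take the moisture meter out of its dock and hold it upright with its two-footed sprung head centred in the pencilled outline on the mould's top, lined up with the outline's long side and pressed gently, the head about half pushed in; never lean hard on the soft plaster. Leave the other things where they are, and finish while still holding the meter there with the flaps open: do not let go.

Things in the scene. Friction and masses are not known exactly. Their poses are not given: they have to be found in the camera images.
- carton: open-topped cardboard carton fixed to the table, 230 (its x) x 170 (y) x 95 tall, walls and floor 4; origin: centre of its underside. Stands left or right of the robot's middle line, the dock on the other side. Short end flaps already folded down outside the x ends (up to 22 out). The two long flaps, hinged on the +y and -y rims, start half open, a gap of 60 or more between their free edges
- flap_left (a joint): angle of the flap on the carton's +y rim (hinge along x at y = +85, z = 97): 0 flat shut, 1.57 upright, 3.14 flat outwards, stop 3.6; starts at 0.7 to 1.2. Flap 222 x 72 (hinge to free edge) x 4, 30 g, stiff crease: stays where left, moves at about 0.5 N on its edge. Shut fingers let down into the gap can push it outwards from inside
- flap_right (a joint): the same for the mirror-image flap on the carton's -y rim (y = -85); also grows as it opens outwards
- mould: off-white plaster casting mould lying loose on the carton's floor, 170 (its x) x 110 (its y) x 64 tall, 1.7 kg, top about 68 above the table, 27 below the carton's rim; origin at the centre of its underside. Round pour hole (50 dia, 30 deep) at 45 towards its -x end
- spot (a point): centre of the pencilled outline on the mould's level top face, at mould (45, 25, 64): a thin dark rectangle 50 (x) x 28 (y); axes parallel to the mould's, the long side along x. Before opening it is partly under the +y flap
- dock: fixed plastic cradle: base plate 90 x 80 x 4, in its middle a square cup 51 x 39, 55 tall; origin at the centre of its underside, axes as the meter's
- meter: hand-held moisture meter standing upright in the dock, 0.16 kg; grey body 40 (x) x 28 (y) x 95 tall, display on top, black grip panels on the +y and -y faces; origin: centre of the body's lower end, z up. In the dock the origin is 35 above the table, the top 130; the cup hides the lowest 20 of the body (1.5 clearance a side). Grip it across its 28 mm y width and pull straight up
- head (a joint): how far the sprung head is pushed into the meter's body, m: 0 = out, 0.012 = fully in; spring: about 1 N to start, 3 N half way (0.006), 5 N fully in
- head_tip (a point): middle of the two feet's lower ends, at meter (0, 0, -25) when the head is out. Steel head 34 (x) x 12 (y) below the body, the two round feet (8 dia) at x = +12 and -12
- cup: white cup, 60 dia x 55 tall, stands between the carton and the dock; bystander
- brush: flat brush lying near the robot; bystander
- bowl: terracotta bowl, 100 dia x 45 tall, near the robot on its left; bystander
- rib: wooden spatula lying near the robot on its right; bystander
- jar: glass jar, 72 dia x 100 tall, to the right; bystander
- bottle: white plastic bottle, 64 dia x 170 tall, to the left; bystander
- small_mould: small plaster mould 100 x 120 x 70 standing on the table at the far middle; bystander
There are look-alikes about, which are no part of the job. Leave any purple look-alike of the dock alone.

How it is judged:
By the outcome, as a careful person would: the job done as asked, in the order asked, and still so for the second after the job is handed in, while the arm keeps its last pose, push and grip.
It also fails if it takes over 56 s, if anything falls off the work surface, if the arm or the gripper's body presses on something with over 40 N, if the wrist force passes 120 N, or if a joint passes its speed limit or range.

## Working session

There is one attempt and no reset: what is moved stays moved. The work goes in short steps, Python scripts to look and compute and a tool call to move; the robot and the scene stay as the last step left them, time stands still between calls to the robot, and variables do not carry over. Pictures are saved under pics/ and viewed, at most 10 in all, crops included, and the job is handed in when it is done.

Besides the shell and the picture viewer there is one more tool, called after "Call:" as name(argument=value, ...) on one line, values as JSON. jog_arm: Moves the arm, as the interface text tells. Its arguments: {"type":"object","properties":{"deltas":{"type":"array","items":{"type":"object","properties":{"x":{"type":"number"},"y":{"type":"number"},"z":{"type":"number"},"wx":{"type":"number"},"wy":{"type":"number"},"wz":{"type":"number"}}}},"claw":{"type":"number"},"newtons":{"type":"number"}},"required":["deltas"]}

```bash
mkdir -p pics
cat > h.py <<'E'
import numpy as np, cv2
from bench import state, vision, order, manip
def ray(p,c):
    u=np.array([c[0]*512,c[1]*384,1.0]); d=p["T"][:3,:3]@(np.linalg.inv(p["K"])@u); return p["T"][:3,3],d
def atz(p,c,z):
    o,d=ray(p,c); return o+d*(z-o[2])/d[2]
def px(p,w):
    T=np.linalg.inv(p["T"]); q=p["K"]@(T[:3,:3]@np.asarray(w)+T[:3,3]); return q[:2]/q[2]
def tri(a,ca,b,cb):
    o1,d1=ray(a,ca);o2,d2=ray(b,cb); d1/=np.linalg.norm(d1); d2/=np.linalg.norm(d2)
    s=np.linalg.lstsq(np.c_[d1,-d2],o2-o1,rcond=None)[0]; p,q=o1+s[0]*d1,o2+s[1]*d2
    return (p+q)/2,np.linalg.norm(p-q)
def save(p,n,box=None,k=1):
    im=p["img"][...,::-1]
    if box: im=im[box[1]:box[3],box[0]:box[2]]
    cv2.imwrite("pics/"+n,cv2.resize(im,None,fx=k,fy=k,interpolation=cv2.INTER_CUBIC))
E
python3 - <<'E'
from h import *
np.set_printoptions(precision=3,suppress=True)
P={n:vision.get_image(n) for n in("top","side")}
im=np.vstack([P["top"]["img"],P["side"]["img"]])
cv2.imwrite("pics/a.png",cv2.resize(im[...,::-1],(450,600)) ) if 0 else None
save(P["top"],"top.png",k=1.5);save(P["side"],"side.png",k=1.5)
for o in("carton","mould","dock","meter","spot","cup","head_tip"):
  for n in P:
    for r in vision.spot_point(P[n],o)[:3]:
      c=r["centre"];print(o,n,round(r["score"],2),np.array(c)*[512,384],atz(P[n],c,{"spot":.068,"meter":.035,"mould":.004,"head_tip":.01}.get(o,0)))
print(manip.tcp_to_tips,state()["tcp_rot"],P["top"]["T"],P["side"]["T"])
E
```

```text
carton top 0.91 [327.578 181.786] [ 0.552 -0.2    0.   ]
carton side 0.8 [265.882 277.517] [ 0.551 -0.182  0.   ]
carton side 0.35 [259.277 165.082] [ 0.573  0.231 -0.   ]
mould top 0.77 [322.202 181.402] [ 0.553 -0.184  0.004]
dock top 0.94 [185.805 180.019] [0.562 0.198 0.   ]
dock top 0.84 [169.882 120.192] [0.734 0.244 0.   ]
dock top 0.64 [184.576 230.899] [0.418 0.202 0.   ]
dock side 0.81 [214.118 173.99 ] [0.427 0.201 0.   ]
dock side 0.78 [261.376 173.107] [0.576 0.194 0.   ]
dock side 0.66 [307.507 163.699] [ 0.729  0.226 -0.   ]
meter top 0.49 [182.579 174.682] [0.573 0.2   0.035]
meter side 0.77 [261.888 163.008] [0.577 0.203 0.035]
spot top 0.74 [313.702 163.315] [ 0.595 -0.152  0.068]
spot side 0.6 [282.675 254.784] [ 0.592 -0.162  0.068]
cup top 0.77 [254.31 164.89] [0.602 0.004 0.   ]
cup side 0.72 [270.694 216.614] [0.585 0.016 0.   ]
0.022 [3.142 0.    0.29 ] [[-0.009 -0.998  0.057  0.475]
 [-0.999  0.011  0.034 -0.017]
 [-0.035 -0.057 -0.998  1.01 ]
 [ 0.     0.     0.     1.   ]] [[ 0.996 -0.057  0.067  0.46 ]
 [-0.086 -0.751  0.655 -0.738]
 [ 0.013 -0.658 -0.753  0.937]
 [ 0.     0.     0.     1.   ]]
```

View pics/top.png

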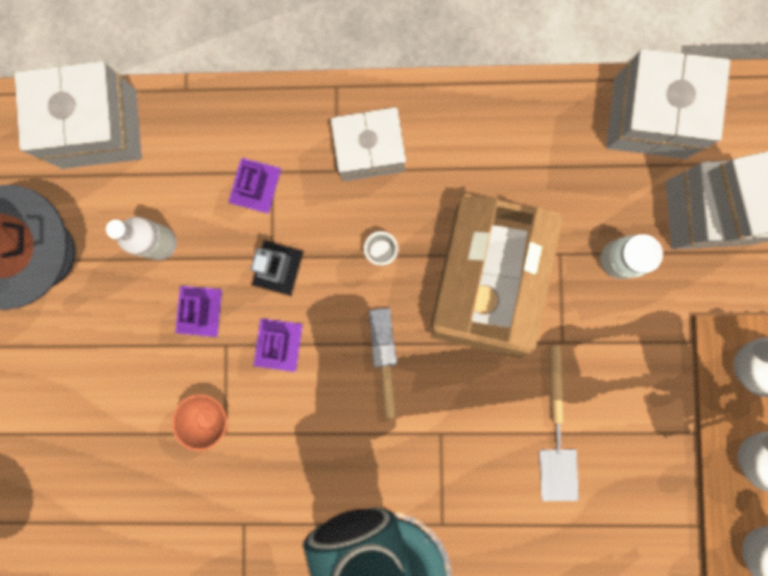

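View pics/side.png

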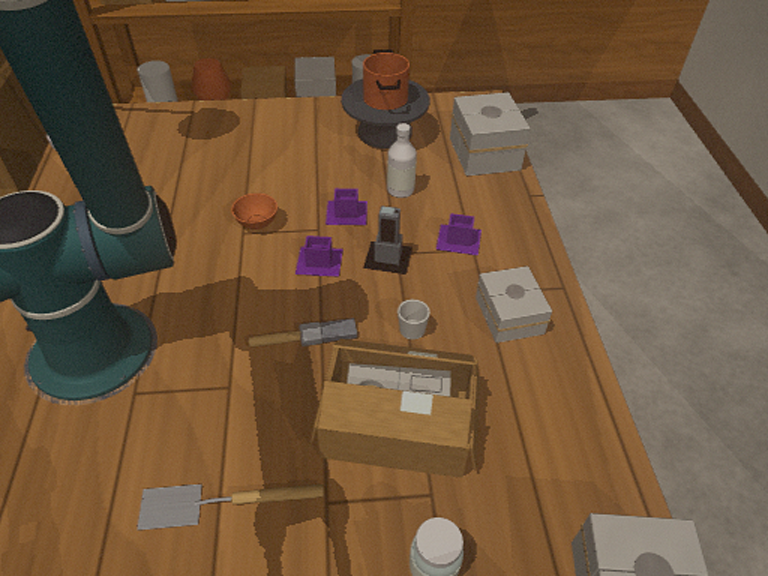

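The grey meter stands in the black dock at scaled top pixel (278,265). The three purple docks at (255,185), (199,311) and (278,345) are empty look-alikes, so I leave them alone. The carton is at about (0.55,-0.19) with yaw about -0.2, and its pour hole is at the near end. I'll look from above the carton.

Call:
jog_arm(deltas=[{"x": 29, "y": 37, "z": 8, "wz": 0.09}, {"x": 29, "y": 37, "z": 8, "wz": 0.09}, {"x": 29, "y": 37, "z": 8, "wz": 0.09}, {"x": 29, "y": 37, "z": 8, "wz": 0.09}, {"x": 29, "y": 37, "z": 8, "wz": 0.09}, {"x": 29, "y": 37, "z": 8, "wz": 0.09}, {"x": 29, "y": 37, "z": 8, "wz": 0.09}, {"x": 29, "y": 37, "z": 8, "wz": 0.09}, {"x": 29, "y": 37, "z": 8, "wz": 0.09}, {"x": 29, "y": 37, "z": 8, "wz": 0.09}, {"x": 29, "y": 37, "z": 8, "wz": 0.09}, {"x": 29, "y": 37, "z": 8, "wz": 0.09}], claw=0)

```text
$.deltas[0]: bad value
```

```bash
cat > m.py <<'E'
from h import *
np.set_printoptions(precision=3,suppress=True)
w=vision.get_image("wrist");save(w,"w1.png",k=1.5)
for o in("carton","mould","spot"):
    for r in vision.spot_point(w,o)[:2]: print(o,r["score"],atz(w,r["centre"],{"spot":.068,"mould":.004,"carton":0}[o]))
s=state();print(s["t"],s["tcp_pos"],s["tcp_rot"]); print(w["T"])
E
python3 m.py
```

```text
1.0 [ 0.193 -0.647  0.261] [3.142 0.    0.29 ]
[[ 0.283 -0.923 -0.26   0.259]
 [-0.959 -0.273 -0.075 -0.626]
 [-0.001  0.271 -0.963  0.384]
 [ 0.     0.     0.     1.   ]]
```

View pics/w1.png

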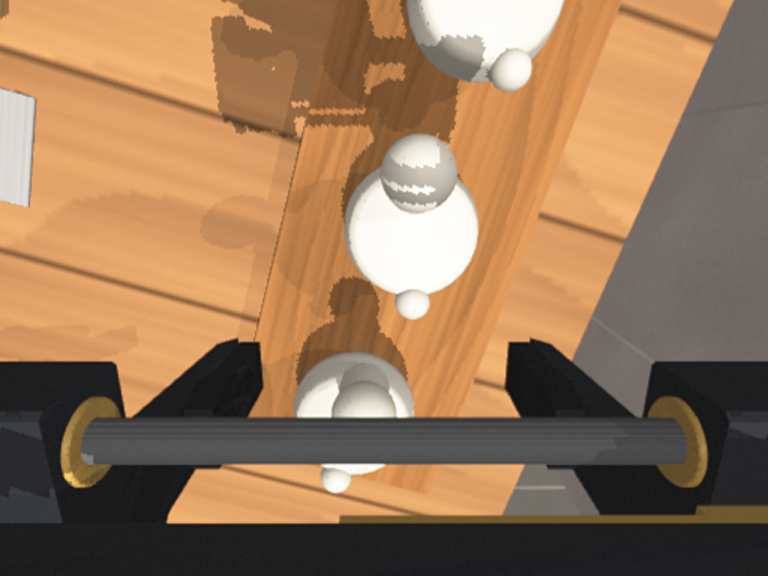

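The call was refused, probably because every row needs all six numbers. The picture only shows the shelf items at the start pose.

Call:
jog_arm(deltas=[{"x": 29, "y": 37, "z": 8, "wx": 0, "wy": 0, "wz": 0.09}, {"x": 29, "y": 37, "z": 8, "wx": 0, "wy": 0, "wz": 0.09}, {"x": 29, "y": 37, "z": 8, "wx": 0, "wy": 0, "wz": 0.09}, {"x": 29, "y": 37, "z": 8, "wx": 0, "wy": 0, "wz": 0.09}, {"x": 29, "y": 37, "z": 8, "wx": 0, "wy": 0, "wz": 0.09}, {"x": 29, "y": 37, "z": 8, "wx": 0, "wy": 0, "wz": 0.09}, {"x": 29, "y": 37, "z": 8, "wx": 0, "wy": 0, "wz": 0.09}, {"x": 29, "y": 37, "z": 8, "wx": 0, "wy": 0, "wz": 0.09}, {"x": 29, "y": 37, "z": 8, "wx": 0, "wy": 0, "wz": 0.09}, {"x": 29, "y": 37, "z": 8, "wx": 0, "wy": 0, "wz": 0.09}, {"x": 29, "y": 37, "z": 8, "wx": 0, "wy": 0, "wz": 0.09}, {"x": 29, "y": 37, "z": 8, "wx": 0, "wy": 0, "wz": 0.09}], claw=0)

```text
t: 2.2
tcp_pos: [0.5418, -0.2011, 0.3573]
tcp_rot: [3.141, 0.0, 1.374]
ft_force: [-0.4, -0.6, -0.3]
grip_width: 0.0004
grasp_force: 0.0
```

```bash
sed -i 's/w1.png/w2.png/' m.py; python3 m.py
```

```text
mould 0.67 [ 0.544 -0.18   0.004]
spot 0.82 [ 0.592 -0.166  0.068]
2.4 [ 0.541 -0.202  0.357] [3.141 0.001 1.372]
[[ 0.98  -0.192 -0.053  0.555]
 [-0.199 -0.944 -0.265 -0.132]
 [ 0.001  0.27  -0.963  0.48 ]
 [ 0.     0.     0.     1.   ]]
```

View pics/w2.png

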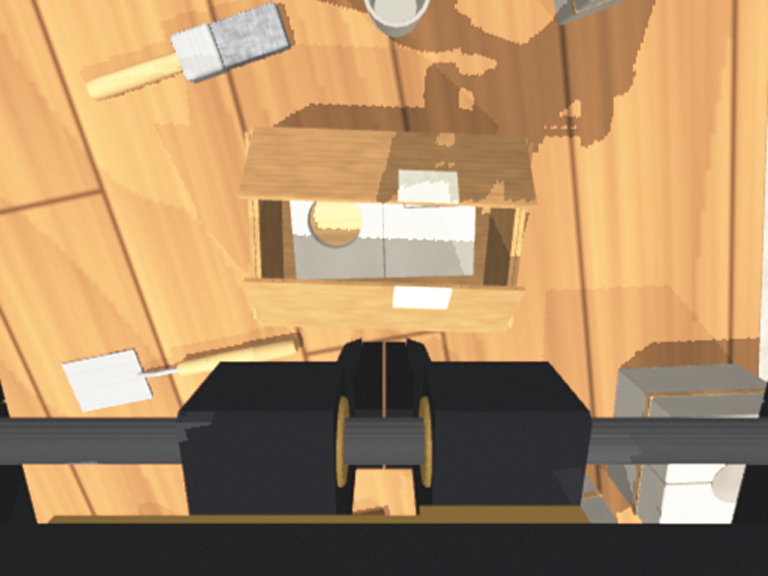

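The wrist picture shows the left (+y) flap's hinge at (255,128)-(528,137) with its free edge at (240,197)-(537,205). The right flap's free edge is at (245,280)-(522,290) and its hinge at (257,322)-(513,331).

Run:
```python
from h import *
np.set_printoptions(precision=3,suppress=True)
w=vision.get_image("wrist")
f=lambda u,v,z:atz(w,(u/768,v/576),z)[:2]
L=[f(255,128,.097),f(528,137,.097)];R=[f(257,322,.097),f(513,331,.097)]
for A in(L,R): d=A[1]-A[0];print(A,np.linalg.norm(d),np.arctan2(d[1],d[0]))
c=(sum(L)+sum(R))/4;print(c,np.linalg.norm(sum(L)-sum(R))/2)
# fit: center, yaw, angles
from scipy.optimize import least_squares
ob=[(255,128),(528,137),(240,197),(537,205),(245,280),(522,290),(257,322),(513,331)]
def mod(p):
    x,y,t,a,b=p;o=[]
    for yy,z in((85,97),(85-72*np.cos(a),97+72*np.sin(a)),(-85+72*np.cos(b),97+72*np.sin(b)),(-85,97)):
        for xx in(-111,111):
            o.append(px(w,(x+(xx*np.cos(t)-yy*np.sin(t))/1e3,y+(xx*np.sin(t)+yy*np.cos(t))/1e3,z/1e3))*1.5)
    return np.array(o)
r=least_squares(lambda p:(mod(p)-ob).ravel(),[*c,-.2,1,1]);print(r.x,np.round(r.fun,1))
```

```text
[array([ 0.458, -0.084]), array([ 0.675, -0.136])] 0.22318165414278124 -0.23291910719889614
[array([ 0.413, -0.246]), array([ 0.642, -0.302])] 0.23570846958413574 -0.23914074584865297
[ 0.547 -0.192] 0.1687984016706116
[ 0.546 -0.192 -0.235  0.76   0.728] [-0.5 -1.  -1.8 -0.5 -1.1 -0.4  1.4  1.7 -0.9 -0.1  5.3 -1.   5.9  1.4
 -9.  -0.1]
```

Call:
jog_arm(deltas=[{"x": 5, "y": 11, "z": -10, "wx": 0, "wy": 0, "wz": -0.037}, {"x": 0, "y": 0, "z": -30, "wx": 0, "wy": 0, "wz": 0}, {"x": 0, "y": 0, "z": -30, "wx": 0, "wy": 0, "wz": 0}, {"x": 0, "y": 0, "z": -30, "wx": 0, "wy": 0, "wz": 0}, {"x": 0, "y": 0, "z": -30, "wx": 0, "wy": 0, "wz": 0}, {"x": 0, "y": 0, "z": -30, "wx": 0, "wy": 0, "wz": 0}, {"x": 0, "y": 0, "z": -30, "wx": 0, "wy": 0, "wz": 0}, {"x": 0, "y": 0, "z": -20, "wx": 0, "wy": 0, "wz": 0}, {"x": 0, "y": 0, "z": 0, "wx": 0, "wy": 0, "wz": 0}])

```text
t: 3.35
tcp_pos: [0.542, -0.1924, 0.1426]
tcp_rot: [-3.134, -0.001, 1.33]
ft_force: [-0.2, 0.7, 0.1]
grip_width: 0.0007
grasp_force: 0.0
```

Call:
jog_arm(deltas=[{"x": 2.8, "y": 11.7, "z": 0, "wx": 0, "wy": 0, "wz": 0}, {"x": 2.8, "y": 11.7, "z": 0, "wx": 0, "wy": 0, "wz": 0}, {"x": 2.8, "y": 11.7, "z": 0, "wx": 0, "wy": 0, "wz": 0}, {"x": 2.8, "y": 11.7, "z": 0, "wx": 0, "wy": 0, "wz": 0}, {"x": 2.8, "y": 11.7, "z": 0, "wx": 0, "wy": 0, "wz": 0}, {"x": 2.8, "y": 11.7, "z": 0, "wx": 0, "wy": 0, "wz": 0}, {"x": 2.8, "y": 11.7, "z": 0, "wx": 0, "wy": 0, "wz": 0}, {"x": 2.8, "y": 11.7, "z": 0, "wx": 0, "wy": 0, "wz": 0}, {"x": 2.8, "y": 11.7, "z": 0, "wx": 0, "wy": 0, "wz": 0}, {"x": 2.8, "y": 11.7, "z": -2, "wx": 0, "wy": 0, "wz": 0}, {"x": 2.8, "y": 11.7, "z": -3, "wx": 0, "wy": 0, "wz": 0}])

```text
t: 4.45
tcp_pos: [0.5771, -0.062, 0.1417]
tcp_rot: [3.141, -0.0, 1.333]
ft_force: [-0.0, -0.3, -0.3]
grip_width: 0.0007
grasp_force: 0.2
```

Call:
jog_arm(deltas=[{"x": 0, "y": 0, "z": 10, "wx": 0, "wy": 0, "wz": 0}, {"x": -3.7, "y": -15.6, "z": 10, "wx": 0, "wy": 0, "wz": 0}, {"x": -7, "y": -29.2, "z": 0, "wx": 0, "wy": 0, "wz": 0}, {"x": -7, "y": -29.2, "z": 0, "wx": 0, "wy": 0, "wz": 0}, {"x": -7, "y": -29.2, "z": -10, "wx": 0, "wy": 0, "wz": 0}, {"x": -6.1, "y": -25.3, "z": -5, "wx": 0, "wy": 0, "wz": 0}])

```text
t: 5.05
tcp_pos: [0.5453, -0.1946, 0.1478]
tcp_rot: [3.14, 0.001, 1.332]
ft_force: [0.5, -0.7, -0.3]
grip_width: 0.0004
grasp_force: 0.0
```

Call:
jog_arm(deltas=[{"x": -2.8, "y": -11.7, "z": 0, "wx": 0, "wy": 0, "wz": 0}, {"x": -2.8, "y": -11.7, "z": 0, "wx": 0, "wy": 0, "wz": 0}, {"x": -2.8, "y": -11.7, "z": 0, "wx": 0, "wy": 0, "wz": 0}, {"x": -2.8, "y": -11.7, "z": 0, "wx": 0, "wy": 0, "wz": 0}, {"x": -2.8, "y": -11.7, "z": 0, "wx": 0, "wy": 0, "wz": 0}, {"x": -2.8, "y": -11.7, "z": 0, "wx": 0, "wy": 0, "wz": 0}, {"x": -2.8, "y": -11.7, "z": -2, "wx": 0, "wy": 0, "wz": 0}, {"x": -2.8, "y": -11.7, "z": -2, "wx": 0, "wy": 0, "wz": 0}, {"x": -2.8, "y": -11.7, "z": -2, "wx": 0, "wy": 0, "wz": 0}, {"x": -2.8, "y": -11.7, "z": -3, "wx": 0, "wy": 0, "wz": 0}, {"x": -1.4, "y": -5.8, "z": -3, "wx": 0, "wy": 0, "wz": 0}])

```text
t: 6.15
tcp_pos: [0.5161, -0.3159, 0.1343]
tcp_rot: [-3.141, 0.0, 1.332]
ft_force: [-0.2, 0.9, 0.3]
grip_width: 0.0007
grasp_force: 0.3
```

Call:
jog_arm(deltas=[{"x": 0, "y": 0, "z": 20, "wx": 0, "wy": 0, "wz": 0}, {"x": 6, "y": 25, "z": 40, "wx": 0, "wy": 0, "wz": 0}, {"x": 10, "y": 40, "z": 50, "wx": 0, "wy": 0, "wz": 0.15}, {"x": 0, "y": 48, "z": 40, "wx": 0, "wy": 0, "wz": 0.15}, {"x": 0, "y": 48, "z": 20, "wx": 0, "wy": 0, "wz": 0.15}, {"x": 0, "y": 48, "z": 0, "wx": 0, "wy": 0, "wz": 0.15}, {"x": 0, "y": 48, "z": 0, "wx": 0, "wy": 0, "wz": 0.15}, {"x": 0, "y": 48, "z": 0, "wx": 0, "wy": 0, "wz": 0.15}, {"x": 0, "y": 48, "z": 0, "wx": 0, "wy": 0, "wz": 0.15}, {"x": 0, "y": 48, "z": 0, "wx": 0, "wy": 0, "wz": 0.15}, {"x": 0, "y": 40, "z": 0, "wx": 0, "wy": 0, "wz": 0.15}, {"x": 10, "y": 40, "z": 0, "wx": 0, "wy": 0, "wz": 0.15}], claw=70)

```text
t: 7.35
tcp_pos: [0.5394, 0.1475, 0.2845]
tcp_rot: [-3.141, 0.0, 2.84]
ft_force: [1.7, -1.1, 1.0]
grip_width: 0.0697
grasp_force: 0.0
```

Run:
```python
from h import *
np.set_printoptions(precision=3,suppress=True)
w=vision.get_image("wrist");t=vision.get_image("top");s=vision.get_image("side")
cv2.imwrite("pics/b.png",np.hstack([w["img"],np.vstack([t["img"][60:252,230:486],s["img"][180:372,150:406]])])[...,::-1])
for n,p in(("w",w),("t",t),("s",s)):
  for o,z in(("meter",.035),("dock",0),("mould",.004),("spot",.068)):
    for r in vision.spot_point(p,o)[:2]: print(n,o,round(r["score"],2),np.array(r["centre"])*[512,384],atz(p,r["centre"],z))
q=state();print(q["t"],q["tcp_pos"],q["tcp_rot"],q["joints"])
```

```text
w meter 0.83 [303.821 170.112] [0.563 0.206 0.035]
w dock 0.87 [393.677  76.301] [0.487 0.352 0.   ]
w dock 0.73 [266.291  59.789] [0.419 0.2   0.   ]
w mould 0.62 [ 42.086 227.789] [ 0.539 -0.18   0.004]
t dock 0.83 [184.525 227.904] [0.427 0.202 0.   ]
t dock 0.66 [168.806 122.496] [0.727 0.247 0.   ]
t mould 0.9 [321.075 183.514] [ 0.547 -0.181  0.004]
t mould 0.5 [412.826 173.683] [ 0.571 -0.433  0.004]
t spot 0.55 [316.826 163.085] [ 0.596 -0.161  0.068]
s dock 0.86 [213.914 171.994] [0.427 0.21  0.   ]
s dock 0.83 [230.81  141.082] [0.487 0.355 0.   ]
s mould 0.7 [264.909 278.016] [ 0.548 -0.186  0.004]
s spot 0.78 [283.085 256.09 ] [ 0.593 -0.166  0.068]
8.1 [0.54  0.146 0.285] [3.142 0.    2.832] [ 0.219  0.031  1.825 -0.     1.285 -1.043]
```

View pics/b.png

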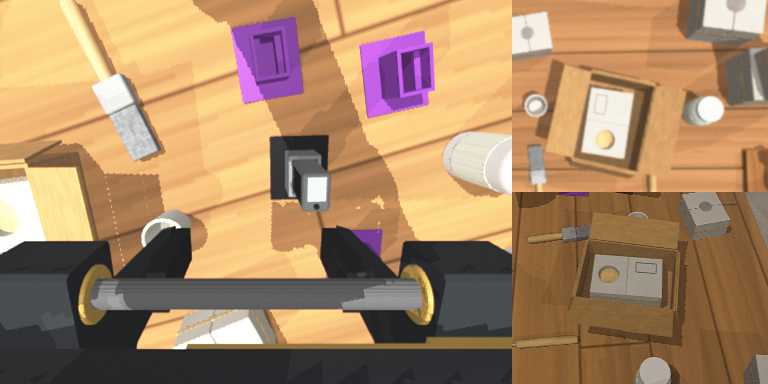

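Both flaps lie well open, and the outline is exposed at the mould's +x, +y corner. The wrist view shows the grey meter with its display at (316,188), standing in the black dock (270-328,135-198). The purple docks at (268,60) and (398,73) are empty, so the black one is the target. One enlarged crop will confirm it and give the yaw.

Run:
```python
from h import *
np.set_printoptions(precision=3,suppress=True)
w=vision.get_image("wrist");save(w,"c.png",(250,120,350,220),6)
r=vision.cut_out(w,"meter")[0];m=r["pixels"].astype(np.uint8);print(m.sum(),cv2.minAreaRect(cv2.findNonZero(m)))
f=lambda u,v,z:atz(w,(u/512,v/384),z)[:2]
# carton & spot from top/side not needed; base mask
g=w["img"].max(2);b=((g<60)*1).astype(np.uint8);b[:, :255]=0;b[:, 345:]=0;b[:125]=0;b[205:]=0
n,l,st,_=cv2.connectedComponentsWithStats(b);k=1+np.argmax(st[1:,4]);hull=cv2.convexHull(cv2.findNonZero((l==k).astype(np.uint8)))[:,0].astype(float)+.5
H=np.array([f(*h,.004) for h in hull]);rc=cv2.minAreaRect((H*1000).astype(np.float32));print(rc)
```

```text
1792 ((312.0, 184.0), (52.0, 40.0), 90.0)
((565.79541015625, 203.20681762695312), (76.91552734375, 86.8438491821289), 74.10485076904297)
```

View pics/c.png

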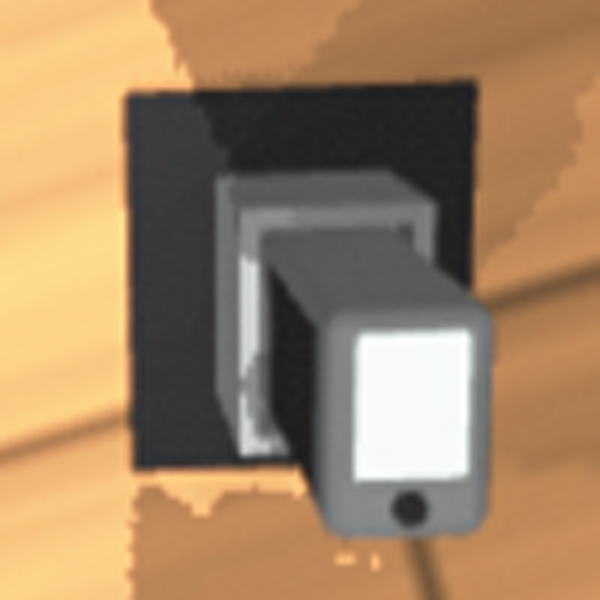

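Run:
```python
from h import *
np.set_printoptions(precision=4,suppress=True)
w=vision.get_image("wrist")
print(atz(w,((250+407.5/6)/512,(120+422/6)/384),.13))
for a,b in(((325,320),(325,520)),((490,320),(490,520)),((345,308),(470,308)),((345,535),(470,535))):
    A,B=[atz(w,((250+p[0]/6)/512,(120+p[1]/6)/384),.13) for p in(a,b)];d=B-A;print(np.arctan2(d[1],d[0]))
q=state();print(q["tcp_pos"],q["tcp_rot"])
```

```text
[0.5647 0.2023 0.13  ]
-0.2674728933832956
-0.24228286939719673
1.2584210431236267
1.2582058044557614
[0.5402 0.1459 0.2846] [3.1416 0.0001 2.8326]
```

Call:
jog_arm(deltas=[{"x": 12.5, "y": 28, "z": 0, "wx": 0, "wy": 0, "wz": 0.033}, {"x": 12.5, "y": 29, "z": 0, "wx": 0, "wy": 0, "wz": 0}, {"x": 0, "y": 0, "z": -35, "wx": 0, "wy": 0, "wz": 0}, {"x": 0, "y": 0, "z": -40, "wx": 0, "wy": 0, "wz": 0}, {"x": 0, "y": 0, "z": -40, "wx": 0, "wy": 0, "wz": 0}, {"x": 0, "y": 0, "z": -30, "wx": 0, "wy": 0, "wz": 0}, {"x": 0, "y": 0, "z": -20, "wx": 0, "wy": 0, "wz": 0}, {"x": 0, "y": 0, "z": -10, "wx": 0, "wy": 0, "wz": 0}, {"x": 0, "y": 0, "z": 0, "wx": 0, "wy": 0, "wz": 0}])

```text
t: 9.15
tcp_pos: [0.5641, 0.2027, 0.1079]
tcp_rot: [-3.14, -0.003, 2.866]
ft_force: [-0.1, -0.1, -0.6]
grip_width: 0.0701
grasp_force: 0.0
```

Call:
jog_arm(deltas=[{"x": 0, "y": 0, "z": 0, "wx": 0, "wy": 0, "wz": 0}, {"x": 0, "y": 0, "z": 0, "wx": 0, "wy": 0, "wz": 0}, {"x": 0, "y": 0, "z": 0, "wx": 0, "wy": 0, "wz": 0}, {"x": 0, "y": 0, "z": 0, "wx": 0, "wy": 0, "wz": 0}, {"x": 0, "y": 0, "z": 0, "wx": 0, "wy": 0, "wz": 0}, {"x": 0, "y": 0, "z": 0, "wx": 0, "wy": 0, "wz": 0}], claw=20, newtons=25)

```text
t: 9.75
tcp_pos: [0.5654, 0.203, 0.1099]
tcp_rot: [3.141, 0.001, 2.866]
ft_force: [-0.2, -0.3, 1.1]
grip_width: 0.0279
grasp_force: 25.0
```

Call:
jog_arm(deltas=[{"x": 0, "y": 0, "z": 10, "wx": 0, "wy": 0, "wz": 0}, {"x": 0, "y": 0, "z": 15, "wx": 0, "wy": 0, "wz": 0}, {"x": 0, "y": 0, "z": 15, "wx": 0, "wy": 0, "wz": 0}, {"x": 0, "y": 0, "z": 30, "wx": 0, "wy": 0, "wz": 0}, {"x": 0, "y": 0, "z": 40, "wx": 0, "wy": 0, "wz": 0}, {"x": 0, "y": 0, "z": 40, "wx": 0, "wy": 0, "wz": 0}, {"x": 0, "y": 0, "z": 0, "wx": 0, "wy": 0, "wz": 0}])

```text
t: 10.45
tcp_pos: [0.5691, 0.2043, 0.2689]
tcp_rot: [3.133, 0.012, 2.866]
ft_force: [1.5, 0.5, -1.5]
grip_width: 0.0277
grasp_force: 25.0
```

Call:
jog_arm(deltas=[{"x": -1, "y": -30, "z": 0, "wx": 0, "wy": 0, "wz": 0.01}, {"x": -1, "y": -30, "z": 0, "wx": 0, "wy": 0, "wz": 0.01}, {"x": -1, "y": -30, "z": 0, "wx": 0, "wy": 0, "wz": 0.01}, {"x": -1, "y": -30, "z": 0, "wx": 0, "wy": 0, "wz": 0.01}, {"x": -1, "y": -30, "z": 0, "wx": 0, "wy": 0, "wz": 0}, {"x": -1, "y": -30, "z": 0, "wx": 0, "wy": 0, "wz": 0}, {"x": -1, "y": -30, "z": 0, "wx": 0, "wy": 0, "wz": 0}, {"x": -1, "y": -25, "z": 0, "wx": 0, "wy": 0, "wz": 0}, {"x": 0, "y": 0, "z": 0, "wx": 0, "wy": 0, "wz": 0}])

```text
t: 11.35
tcp_pos: [0.5566, -0.0346, 0.2594]
tcp_rot: [-3.14, -0.0, 2.903]
ft_force: [0.9, 0.4, -1.9]
grip_width: 0.028
grasp_force: 25.0
```

Run:
```python
from h import *
np.set_printoptions(precision=4,suppress=True)
w=vision.get_image("wrist");t=vision.get_image("top");s=vision.get_image("side")
A=cv2.resize(w["img"],(400,300));B=cv2.resize(t["img"][120:240,240:400],(400,300));C=cv2.resize(s["img"][150:300,200:400],(400,300))
cv2.imwrite("pics/d.png",np.vstack([np.hstack([A,C]),np.hstack([B,np.zeros_like(B)])])[...,::-1])
for n,p in(("w",w),("t",t),("s",s)):
  for o,z in(("spot",.068),("mould",.004),("head_tip",.16),("meter",.185)):
    for r in vision.spot_point(p,o)[:2]: print(n,o,round(r["score"],2),np.array(r["centre"])*[512,384],atz(p,r["centre"],z))
q=state();print(q["t"],q["tcp_pos"],q["tcp_rot"],q["joints"],q["ft_force"],q["grip_width"])
```

```text
w spot 0.72 [156.8768 233.3952] [ 0.595  -0.1607  0.068 ]
w mould 0.83 [146.4832 181.2096] [ 0.5429 -0.1788  0.004 ]
w meter 0.77 [255.3856 211.6992] [ 0.5563 -0.0343  0.185 ]
w meter 0.31 [145.3056 179.2896] [ 0.5154 -0.1019  0.185 ]
t spot 0.98 [316.8768 163.2   ] [ 0.5956 -0.1606  0.068 ]
t mould 0.58 [320.1024 181.7856] [ 0.5517 -0.1783  0.004 ]
s spot 0.73 [285.696  254.7072] [ 0.5998 -0.1621  0.068 ]
s spot 0.45 [340.224 208.512] [ 0.7683 -0.0245  0.068 ]
s mould 0.96 [265.6256 277.0944] [ 0.5497 -0.1836  0.004 ]
s meter 0.51 [265.6256 185.0112] [ 0.5595 -0.0318  0.185 ]
12.1 [ 0.5572 -0.0319  0.2595] [-3.1416 -0.0001  2.906 ] [-0.1018  0.0442  1.8579  0.      1.2395 -1.437 ] [ 0.3169 -0.4203 -1.677 ] 0.02748758636517421
```

View pics/d.png

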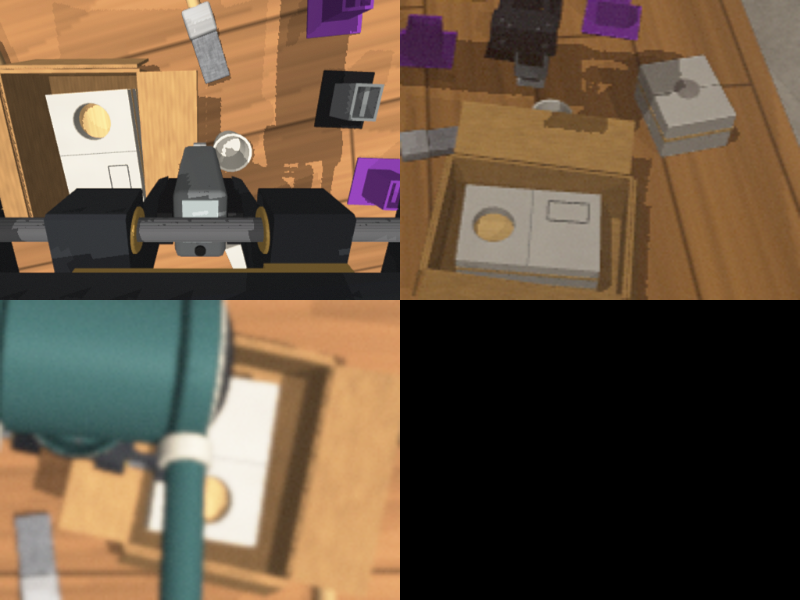

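The meter is held square in the jaws and the pencilled outline is fully visible. I'll take two crops to fix the mould's pose.

Run:
```python
from h import *
w=vision.get_image("wrist");s=vision.get_image("side")
save(s,"e.png",(222,236,306,296),9);save(w,"f.png",(50,110,180,245),4.4)
```

```text
(no output)
```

View pics/e.png

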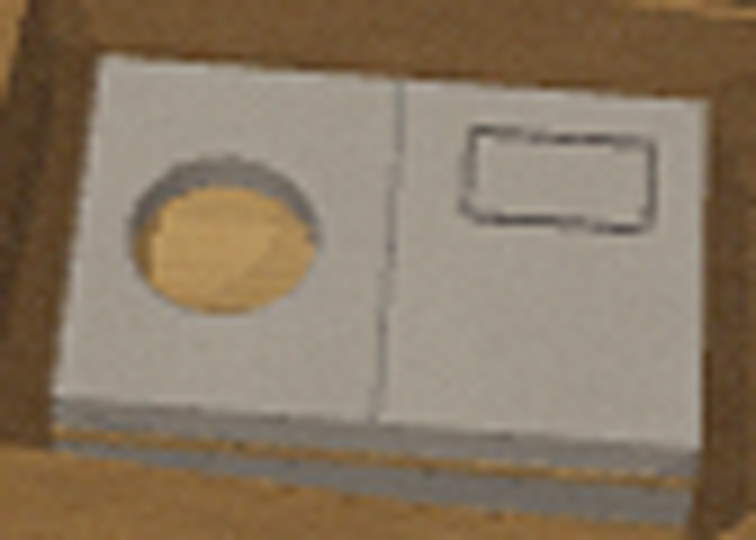

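View pics/f.png

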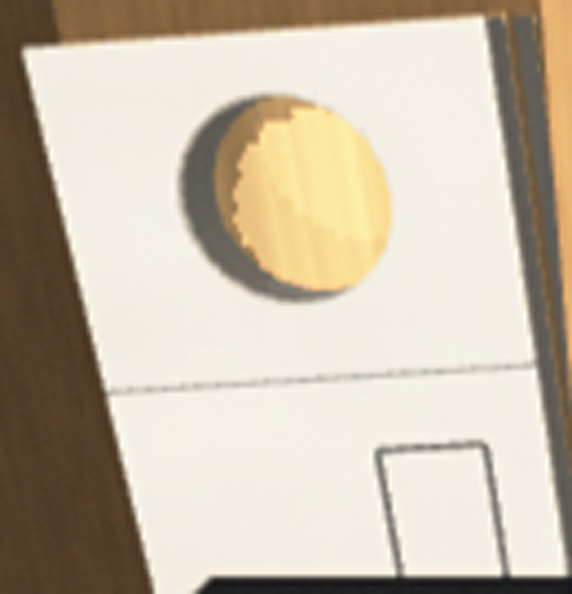

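Side crop: mould corners at (100,55), (708,100), (697,447) and (52,397), with the outline at (472,127)-(648,233). Wrist crop: corners at (22,47) and (487,17), the seam at (107,391)-(537,365), and the outline's near corners at (377,449) and (487,441).

Run:
```python
from h import *
from scipy.optimize import least_squares
np.set_printoptions(precision=4,suppress=True)
w=vision.get_image("wrist");s=vision.get_image("side")
S=[((100,55),(-85,55)),((708,100),(85,55)),((697,447),(85,-55)),((52,397),(-85,-55)),((472,127),(20,39)),((655,142),(70,39)),((648,233),(70,11)),((465,215),(20,11)),((401,80),(0,55)),((375,420),(0,-55))]
W=[((22,47),(-85,-55)),((487,17),(-85,55)),((107,391),(0,-55)),((537,365),(0,55)),((377,449),(20,11)),((487,441),(20,39))]
def run(sets):
    def f(p):
        o=[]
        for cam,D,k,off in sets:
            for u,m in D:
                c,q=np.cos(p[2]),np.sin(p[2]);o+=list(px(cam,(p[0]+(m[0]*c-m[1]*q)/1e3,p[1]+(m[0]*q+m[1]*c)/1e3,.068))-(np.array(u)/k+off))
        return np.array(o)
    r=least_squares(f,[.55,-.185,-.23]);x,y,t=r.x;c,q=np.cos(t),np.sin(t)
    print(r.x,"spot",x+.045*c-.025*q,y+.045*q+.025*c,"rms",np.sqrt(np.mean(r.fun**2)))
a=(s,S,9,(222,236));b=(w,W,4.4,(50,110))
run([a]);run([b]);run([a,b])
q=state();print(q["t"],q["tcp_pos"],q["tcp_rot"])
```

```text
[ 0.5467 -0.1824 -0.1716] spot 0.5953350550763182 -0.16544055585623366 rms 0.22522397910203562
[ 0.5444 -0.1796 -0.1747] spot 0.5930729150362813 -0.16281849306069984 rms 0.24760773880732506
[ 0.545  -0.1803 -0.1769] spot 0.5937127347828262 -0.16358904582014128 rms 0.7001595760717008
12.3 [ 0.5572 -0.032   0.2595] [ 3.1416 -0.      2.9057]
```

Call:
jog_arm(deltas=[{"x": 9, "y": -33, "z": 0, "wx": 0, "wy": 0, "wz": 0.02}, {"x": 9, "y": -33, "z": 0, "wx": 0, "wy": 0, "wz": 0.02}, {"x": 9, "y": -33, "z": 0, "wx": 0, "wy": 0, "wz": 0.022}, {"x": 10, "y": -32, "z": 0, "wx": 0, "wy": 0, "wz": 0}, {"x": 0, "y": 0, "z": 0, "wx": 0, "wy": 0, "wz": 0}, {"x": 0, "y": 0, "z": -20, "wx": 0, "wy": 0, "wz": 0}, {"x": 0, "y": 0, "z": -20, "wx": 0, "wy": 0, "wz": 0}, {"x": 0, "y": 0, "z": -20, "wx": 0, "wy": 0, "wz": 0}, {"x": 0, "y": 0, "z": -15, "wx": 0, "wy": 0, "wz": 0}, {"x": 0, "y": 0, "z": -5, "wx": 0, "wy": 0, "wz": 0}, {"x": 0, "y": 0, "z": 0, "wx": 0, "wy": 0, "wz": 0}, {"x": 0, "y": 0, "z": 0, "wx": 0, "wy": 0, "wz": 0}])

```text
t: 13.5
tcp_pos: [0.5948, -0.163, 0.1804]
tcp_rot: [-3.141, 0.001, 2.968]
ft_force: [0.2, 0.2, -1.7]
grip_width: 0.028
grasp_force: 25.0
```

Run:
```python
from h import *
np.set_printoptions(precision=4,suppress=True)
s=vision.get_image("side");w=vision.get_image("wrist")
A=cv2.resize(s["img"][195:295,222:312],None,fx=6,fy=6,interpolation=cv2.INTER_CUBIC)
cv2.imwrite("pics/g.png",A[...,::-1])
for n,p in(("s",s),("w",w)):
  for o,z in(("spot",.068),("head_tip",.08)):
    for r in vision.spot_point(p,o)[:1]: print(n,o,round(r["score"],2),np.array(r["centre"])*[512,384],atz(p,r["centre"],z))
q=state();P=q["tcp_pos"];print(q["t"],P,q["tcp_rot"],q["ft_force"],q["grip_width"])
c,k=np.cos(q["tcp_rot"][2]),np.sin(q["tcp_rot"][2])
for dx in(-12,12):
    f=px(s,(P[0]+dx/1e3*c,P[1]+dx/1e3*k,P[2]-.0999));print("foot predicted in crop",(f-[222,195])*6)
```

```text
s spot 0.89 [285.3888 251.5968] [ 0.6003 -0.1529  0.068 ]
s head_tip 0.61 [282.4192 249.216 ] [ 0.592  -0.1534  0.08  ]
w spot 0.88 [254.4128 194.3808] [ 0.5933 -0.1633  0.068 ]
13.8 [ 0.5946 -0.1631  0.1804] [-3.1414  0.0014  2.9677] [ 0.3926 -1.0201 -2.3022] 0.028185165240224557
foot predicted in crop [401.3896 346.2933]
foot predicted in crop [342.7597 341.6047]
```

View pics/g.png

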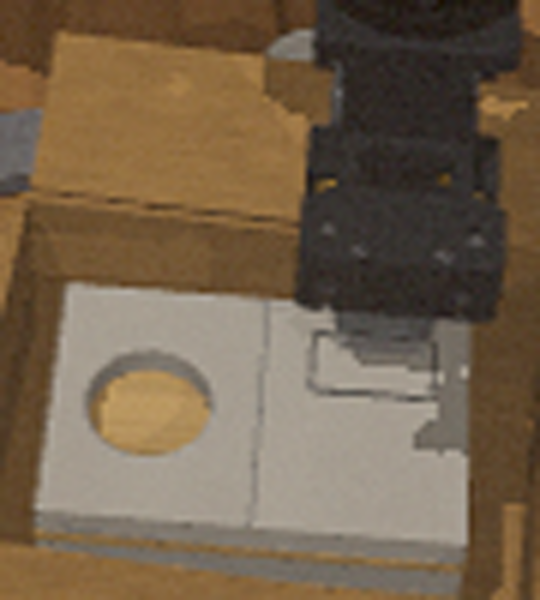

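I've used all my picture views, so I'll check alignment numerically. In the side crop the head sits over the outline, possibly a few mm towards +x. Intensity profiles in the mould and meter frames will tell.

```bash
cat > p.py <<'E'
from h import *
def prof(cam,org,yaw,pts):
    c,k=np.cos(yaw),np.sin(yaw);g=cv2.cvtColor(cam["img"],cv2.COLOR_RGB2GRAY).astype(np.float32)
    q=np.array([px(cam,(org[0]+(x*c-y*k)/1e3,org[1]+(x*k+y*c)/1e3,org[2]+z/1e3)) for x,y,z in pts],np.float32)
    return cv2.remap(g,q[:,:1].copy(),q[:,1:].copy(),cv2.INTER_LINEAR)[:,0].astype(int)
s=vision.get_image("side");w=vision.get_image("wrist");q=state();P=np.array(q["tcp_pos"]);t=q["tcp_rot"][2]-np.pi
S0=(.594,-.1635,.068);y0=-.174;M=(P[0],P[1],P[2]-.0749)
r=range
def show(n,v,xs):print(n,' '.join(f"{x}:{a}" for x,a in zip(xs,v)))
X=list(r(-34,36,2));show("side outl x @y-10",prof(s,S0,y0,[(x,-10,0) for x in X]),X)
Y=list(r(-22,23,2))
for x in(-20,18):show(f"side outl y @x{x}",prof(s,S0,y0,[(x,y,0) for y in Y]),Y)
X=list(r(-32,34,2))
for z in(6,14):show(f"side body x z{z}",prof(s,M,t,[(x,-14,z) for x in X]),X)
for z in(-6,-12,-18):show(f"side head x z{z}",prof(s,M,t,[(x,-6,z) for x in X]),X)
X=list(r(-44,-8,2));show("wrist outl x",prof(w,S0,y0,[(x,0,0) for x in X]),X)
for x in(-20,-17):show(f"wrist outl y@{x}",prof(w,S0,y0,[(x,y,0) for y in Y]),Y)
for z in(3,60,85):show(f"wrist body y z{z}",prof(w,M,t,[(-20,y,z) for y in Y]),Y)
for y in (0,8):
  X=list(r(-32,34,2));show(f"wrist top x y{y}",prof(w,M,t,[(x,y,95) for x in X]),X)
Z=list(r(-30,14,2));show("wrist body z(near face)",prof(w,M,t,[(-20,0,z) for z in Z]),Z)
print(q["t"],P)
E
python3 p.py
```

```text
side outl x @y-10 -34:159 -32:159 -30:158 -28:156 -26:132 -24:133 -22:149 -20:159 -18:159 -16:157 -14:157 -12:158 -10:160 -8:160 -6:158 -4:159 -2:160 0:160 2:161 4:159 6:157 8:158 10:158 12:156 14:156 16:160 18:161 20:159 22:150 24:130 26:109 28:109 30:109 32:108 34:109
side outl y @x-20 -22:160 -20:161 -18:150 -16:115 -14:128 -12:146 -10:159 -8:160 -6:159 -4:159 -2:159 0:159 2:161 4:161 6:160 8:160 10:151 12:125 14:85 16:129 18:149 20:145 22:149
side outl y @x18 -22:158 -20:160 -18:161 -16:110 -14:110 -12:162 -10:161 -8:160 -6:159 -4:160 -2:136 0:106 2:109 4:108 6:104 8:96 10:94 12:92 14:79 16:73 18:70 20:72 22:70
side body x z6 -32:145 -30:148 -28:148 -26:148 -24:144 -22:140 -20:136 -18:133 -16:94 -14:80 -12:77 -10:74 -8:69 -6:70 -4:72 -2:79 0:82 2:85 4:90 6:87 8:75 10:76 12:73 14:71 16:70 18:65 20:67 22:91 24:104 26:107 28:107 30:108 32:105
side body x z14 -32:149 -30:152 -28:153 -26:152 -24:153 -22:151 -20:141 -18:115 -16:75 -14:77 -12:75 -10:74 -8:75 -6:76 -4:78 -2:78 0:78 2:78 4:75 6:73 8:76 10:72 12:70 14:70 16:67 18:68 20:76 22:87 24:106 26:108 28:108 30:110 32:110
side head 
[... 1714 characters left out ...]
22:32
wrist top x y0 -32:80 -30:80 -28:80 -26:80 -24:80 -22:80 -20:113 -18:132 -16:99 -14:200 -12:200 -10:199 -8:222 -6:119 -4:85 -2:101 0:98 2:106 4:109 6:105 8:96 10:80 12:29 14:28 16:29 18:152 20:153 22:160 24:170 26:84 28:54 30:31 32:31
wrist top x y8 -32:79 -30:80 -28:79 -26:79 -24:80 -22:78 -20:103 -18:131 -16:130 -14:200 -12:199 -10:199 -8:202 -6:131 -4:91 -2:94 0:97 2:106 4:110 6:105 8:95 10:95 12:95 14:95 16:95 18:146 20:157 22:169 24:171 26:85 28:57 30:31 32:29
wrist body z(near face) -30:238 -28:238 -26:238 -24:238 -22:238 -20:238 -18:238 -16:238 -14:238 -12:238 -10:235 -8:215 -6:183 -4:129 -2:127 0:147 2:185 4:185 6:151 8:103 10:78 12:78
13.9 [ 0.59436876 -0.16311123  0.17995014]
```

```bash
cat > p2.py <<'E'
exec(open('p.py').read().split("def show")[0])
def edge(v,X):
    d=np.gradient(v.astype(float));l=X<0
    return X[l][np.argmin(d[l])],round(d.min(),0),X[~l][np.argmax(d[~l])]
X=np.arange(-30,30.1,1)
for z in(2,8,14,20,26,32,38,44):print("side body",z,edge(prof(s,M,t,[(x,-14,z) for x in X]),X))
for z in(-10,-14,-18,-22,-25,-28):
    v=prof(s,M,t,[(x,-6 if z>-18 else -4,z) for x in X]);print("side head",z,v[10:52:2])
Y=np.arange(-22,22.1,.5)
for z in(94,80,70,30,15,8):print("wrist body y",z,edge(prof(w,M,t,[(-20,y,z) for y in Y]),Y))
print(vision.spot_point(w,"head_tip")[:1],[ (r["score"],atz(s,r["centre"],P[2]-.0999)-P) for r in vision.spot_point(s,"head_tip")[:1]],P,q["ft_force"])
E
python3 p2.py
```

```text
side body 2 (np.float64(-26.0), np.float64(-18.0), np.float64(24.0))
side body 8 (np.float64(-17.0), np.float64(-17.0), np.float64(21.0))
side body 14 (np.float64(-19.0), np.float64(-20.0), np.float64(21.0))
side body 20 (np.float64(-20.0), np.float64(-20.0), np.float64(30.0))
side body 26 (np.float64(-20.0), np.float64(-7.0), np.float64(13.0))
side body 32 (np.float64(-16.0), np.float64(-8.0), np.float64(28.0))
side body 38 (np.float64(-30.0), np.float64(-3.0), np.float64(11.0))
side body 44 (np.float64(-10.0), np.float64(-3.0), np.float64(20.0))
side head -10 [106 114 113 111 107  84  80  80  83  84  80  71  67  65  68  72  75  82
  82  80  80]
side head -14 [151 142 128 113 104  90  88  86  87  88  90  91  90  90  91  91  89  89
  90  93  99]
side head -18 [155 148 132 110  98  90  89  88  87  89  90  91  90  89  90  90  88  89
  90  95 104]
side head -22 [160 157 148 131 118  96  90  92  93  94  93  94  95  95  94  96  96  99
 101 102 105]
side head -25 [159 158 155 149 139 110  99 102 104 105 107 107 108 108 104 105 107 107
 106 106 108]
side head -28 [159 158 158 161 155 131 113 106 107 107 108 107 106 104 102 106 109 109
 105 105 110]
wrist body y 94 (np.float64(-18.5), np.float64(-19.0), np.float64(18.5))
wrist body y 80 (np.float64(-22.0), np.float64(-23.0), np.float64(18.5))
wrist body y 70 (np.float64(-12.5), np.float64(-68.0), np.float64(13.5))
wrist body y 30 (np.float64(-12.5), np.float64(-58.0), np.float64(13.0))
wrist body y 15 (np.float64(-12.0), np.float64(-58.0), np.float64(13.0))
wrist body y 8 (np.float64(-12.5), np.float64(-54.0), np.float64(11.5))
[] [(0.52, array([ 0.00161298,  0.01442356, -0.0999    ]))] [ 0.59422504 -0.16307723  0.17967021] [ 0.35338051 -0.36049559 -1.61329323]
```

Call:
jog_arm(deltas=[{"x": -1.3, "y": -0.9, "z": 0, "wx": 0, "wy": 0, "wz": 0}, {"x": 0, "y": 0, "z": -4, "wx": 0, "wy": 0, "wz": 0}, {"x": 0, "y": 0, "z": -3, "wx": 0, "wy": 0, "wz": 0}, {"x": 0, "y": 0, "z": 0, "wx": 0, "wy": 0, "wz": 0}, {"x": 0, "y": 0, "z": 0, "wx": 0, "wy": 0, "wz": 0}])

```text
t: 14.6
tcp_pos: [0.5927, -0.1639, 0.1721]
tcp_rot: [3.141, -0.001, 2.968]
ft_force: [-0.1, -0.3, -2.2]
grip_width: 0.0279
grasp_force: 25.0
```

```bash
cat > f.py <<'E'
from h import *
a=[]
for i in range(8):
    vision.get_image("side");q=state();a.append([*q["ft_force"],*q["tcp_pos"]])
print(q["t"],np.mean(a,0).round(4),np.std(a,0).round(4))
E
python3 f.py
```

```text
15.0 [-0.1517 -0.2874 -1.7611  0.593  -0.1639  0.1726] [2.041e-01 6.305e-01 6.176e-01 1.000e-04 0.000e+00 1.000e-04]
```

Call:
jog_arm(deltas=[{"x": 0, "y": 0, "z": -2, "wx": 0, "wy": 0, "wz": 0}, {"x": 0, "y": 0, "z": -2, "wx": 0, "wy": 0, "wz": 0}, {"x": 0, "y": 0, "z": -2, "wx": 0, "wy": 0, "wz": 0}, {"x": 0, "y": 0, "z": -1, "wx": 0, "wy": 0, "wz": 0}, {"x": 0, "y": 0, "z": 0, "wx": 0, "wy": 0, "wz": 0}, {"x": 0, "y": 0, "z": 0, "wx": 0, "wy": 0, "wz": 0}])

```text
t: 15.6
tcp_pos: [0.593, -0.164, 0.1657]
tcp_rot: [-3.142, 0.0, 2.968]
ft_force: [-0.2, -0.1, 0.3]
grip_width: 0.028
grasp_force: 25.0
```

```bash
python3 f.py
```

```text
16.0 [-0.5083  0.3412  0.441   0.5929 -0.1639  0.1657] [5.265e-01 4.575e-01 5.860e-01 0.000e+00 0.000e+00 1.000e-04]
```

Call:
jog_arm(deltas=[{"x": 0, "y": 0, "z": -1.5, "wx": 0, "wy": 0, "wz": 0}, {"x": 0, "y": 0, "z": -1.3, "wx": 0, "wy": 0, "wz": 0}, {"x": 0, "y": 0, "z": 0, "wx": 0, "wy": 0, "wz": 0}, {"x": 0, "y": 0, "z": 0, "wx": 0, "wy": 0, "wz": 0}, {"x": 0, "y": 0, "z": 0, "wx": 0, "wy": 0, "wz": 0}])

```text
t: 16.5
tcp_pos: [0.5929, -0.1639, 0.1628]
tcp_rot: [-3.142, 0.0, 2.968]
ft_force: [-0.4, 1.2, 1.1]
grip_width: 0.0278
grasp_force: 25.0
```

```bash
sed -i 's/range(8)/range(24)/' f.py; python3 f.py; sed -i 's/^X=.*z in(2,8/&/' p2.py; python3 p.py | grep -E "outl|side body|top x y0|wrist body"
```

```text
17.7 [-0.3562  0.0223  1.232   0.5929 -0.1639  0.1628] [0.5401 0.558  0.3964 0.     0.     0.    ]
side outl x @y-10 -34:158 -32:158 -30:158 -28:154 -26:130 -24:134 -22:153 -20:161 -18:157 -16:156 -14:160 -12:163 -10:164 -8:163 -6:161 -4:163 -2:160 0:154 2:149 4:156 6:160 8:160 10:160 12:159 14:161 16:163 18:164 20:161 22:141 24:85 26:79 28:107 30:140 32:145 34:105
side outl y @x-20 -22:162 -20:162 -18:151 -16:115 -14:128 -12:146 -10:161 -8:159 -6:158 -4:161 -2:152 0:148 2:147 4:132 6:123 8:119 10:80 12:53 14:46 16:47 18:51 20:59 22:51
side outl y @x18 -22:145 -20:157 -18:159 -16:109 -14:111 -12:163 -10:164 -8:142 -6:106 -4:104 -2:102 0:99 2:81 4:72 6:67 8:63 10:53 12:43 14:45 16:45 18:44 20:42 22:46
side body x z6 -32:158 -30:159 -28:156 -26:136 -24:125 -22:131 -20:146 -18:128 -16:88 -14:82 -12:85 -10:88 -8:85 -6:77 -4:76 -2:77 0:76 2:75 4:76 6:73 8:78 10:79 12:79 14:76 16:70 18:75 20:89 22:102 24:92 26:87 28:112 30:110 32:109
side body x z14 -32:116 -30:103 -28:111 -26:103 -24:92 -22:110 -20:114 -18:84 -16:70 -14:69 -12:66 -10:66 -8:66 -6:64 -4:61 -2:61 0:62 2:61 4:64 6:67 8:62 10:
[... 798 characters left out ...]
237 -16:237 -14:237 -12:99 -10:80 -8:81 -6:79 -4:80 -2:80 0:80 2:79 4:79 6:80 8:79 10:80 12:67 14:163 16:165 18:166 20:102 22:64
wrist body y z85 -22:24 -20:25 -18:25 -16:21 -14:22 -12:53 -10:64 -8:64 -6:81 -4:81 -2:80 0:80 2:79 4:79 6:80 8:79 10:79 12:68 14:20 16:21 18:20 20:30 22:30
wrist top x y0 -32:80 -30:79 -28:79 -26:79 -24:79 -22:80 -20:117 -18:132 -16:137 -14:199 -12:199 -10:199 -8:199 -6:84 -4:89 -2:67 0:97 2:107 4:109 6:104 8:105 10:72 12:29 14:30 16:28 18:173 20:170 22:168 24:156 26:83 28:35 30:31 32:32
wrist body z(near face) -30:234 -28:229 -26:227 -24:226 -22:226 -20:226 -18:226 -16:227 -14:227 -12:227 -10:227 -8:227 -6:219 -4:198 -2:149 0:121 2:107 4:102 6:90 8:83 10:79 12:78
```

```bash
python3 -c "
from bench import order
print(order.hand_in())"
```

```text
the job is handed in; nothing more can be done
None
```

I handed in the job at about 18 s: both flaps are swung well back, and the arm is still holding the meter upright on the outline, centred to about 1–2 mm, its head about half pushed in (about 3 N); I used all 10 picture views, so final centring was checked from camera numbers alone.

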